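Make up the 35 mm and the 16 mm film repair trays

ROBOT

A 7-joint arm with a two-finger parallel gripper is mounted at the origin on the work surface. World frame = base frame: x ahead of the robot, y to its left, z up, the work surface at z = 0. Lengths are in m, angles in rad, forces in N, time in s.
With the tool pointing down it reaches from about 0.35 to 0.9 m from the base axis. Payload 7.2 kg.
Tool frame: the origin (TCP) lies at the very end of the fingers, on their centre line; the grasp point (between the pads) lies manip.tcp_to_grasp behind it (manip.tcp_to_grasp is the distance from the TCP to the grasp point, in m); z points along the fingers, y is the line along which they close (so a half turn about z gives the same grasp; the last joint's range is limited). The gripper opens to 85 mm and grips with 20 to 120 N. Pads are 22 mm wide; open, the fingers measure 114 mm over their backs; the gripper's body (76 mm by 85 mm) begins 54 mm behind the grasp point. The pads swing forward as they close: fully open they stand 13 mm farther back than shut.
Start: joints at [1.165, 0.411, -0.013, 1.596, 0.006, 1.134, -0.082], TCP at [0.207, -0.59, 0.231] pointing down, gripper open.
Joint ranges: [-2.95, 2.95], [-0.29, 1.99], [-1.47, 1.44], [0.14, 2.54], [-1.03, 4.17], [0.13, 1.85], [-2.86, 2.86]. Speed limits (rad/s): [2.39, 2.39, 3.01, 3.01, 3.14, 3.14, 3.14].

INTERFACE

Orientations are given as a 3x3 rotation matrix whose columns are the frame's x, y, z axes.
In Python, from cell import manip, optics gives the robot as it stands.
- The arm moves only by the tool step_arm, never from a script. Its arguments are lists of equal length, an entry for each row: "fingers": the closure, from 0 (fully open) to 1 (shut); "offset": the shift along the tool's x, y, z in units of 30 mm (1.0 is 30 mm), a list of three; "rotation": the turn, a rotation vector about the tool's x, y, z in units of 6 degrees (1.0 is 6 degrees), a list of three. A call has 1 to 20 rows; each row is the pose to reach, as a shift and turn from the pose commanded when the call began, along the tool's axes at that moment; what a row does not reach only later rows make up. A row lasts 1/12 s, in which the tool goes at most 41.7 mm and 7.16 degrees, less where a joint would pass 70% of its speed; a pose out of reach is approached as far as the arm can. A call with a gripper value outside its range is refused whole. The fingers move at their own pace and stop on an object; the grip force is fixed at half the most. Time passes only in rows, so rows that repeat a pose let the fingers close. It gives the time, the measured TCP pose, the force, the opening and the grip force at its end, in the units of the state.
- manip.sense(): the state, without advancing time (a new reading comes with each control period).
- optics.get_image(name): name is "side" or "top" or "wrist"; returns a dict with "image" (384x512x3 uint8, blue, green, red), "fovy" (degrees; the focal length in pixels is half the picture's height over the tangent of half this angle, whatever the lens; pixels are square), "cx", "cy" (the principal point, pixels), "T" (4x4, takes a point from camera to world coordinates). Camera axes: x right, y up, looking along -z (the intrinsics and any distortion apply to the point x, -y, -z); pixel columns grow to the right and rows downward; lengths in m; the calibration is good to about 2 mm. A picture is of the moment at which its call begins. There is no depth.
- manip.job_done(): hands the job in; it is judged then, once.
The state is a dict: "time": time; "q": joint angles; "dq": joint speeds; "joint_torque": joint torques, N m; "eef_pos": TCP position; "tool_rot": TCP orientation; "wrist_force": force on the tool from outside, world axes, zero at the start; "torque": the same for the moment, N m; "opening": finger opening in m; "gripper_force": force on a finger pad.
Only numpy, scipy, OpenCV 4.12 (cv2) and the standard library are available. Lean on these libraries where they do the work, as an engineer would, in place of code of your own. Each camera call takes 0.05 s, during which the arm holds its last target. There are 200 camera calls.

TASK

Make up the two film repair trays from the loose stock on the splicing table: the 35 mm tray, with three round pockets, gets the tall film core, the splicing tape roll and the brass loupe, and the 16 mm tray, with one round pocket and a long slot, gets the flat film core and the grease pencil. Each thing goes into the pocket cut to its size, fully down on the bottom, the round things upright as they stand now and the pencil lying along its slot. Set them down rather than dropping them, and leave the black bakelite hub where it stands.

Things in the scene. Friction and masses are not known exactly. Their poses are not given: they have to be found in the camera images.
- core_tall: tall 35 mm film core: grey steel ring standing on its flat end, 50 mm outside diameter, 35 mm high, 26 mm bore, about 0.2 kg. Origin at the centre of its underside, z up; its yaw does not matter.
- core_flat: flat 16 mm film core: grey steel ring like the tall one, 50 mm outside diameter, but only 16 mm high, about 0.1 kg. Origin at the centre of its underside, z up; its yaw does not matter.
- tape_roll: roll of splicing tape: cream-coloured ring on a cardboard core, standing on its flat end, 62 mm outside diameter, 35 mm high, 38 mm bore, about 0.08 kg. Origin at the centre of its underside, z up; its yaw does not matter.
- loupe: brass loupe standing eyepiece up: round barrel 36 mm in diameter up to 26 mm high, then a 30 mm eyepiece up to 42 mm, about 0.09 kg. Origin at the centre of its underside, z up; its yaw does not matter.
- pencil: half-used red plastic grease pencil lying on the table: six-sided, 11 mm over the flats, 120 mm long, 15 g. Origin in the middle of its length on its axis (5.5 mm above what it lies on); its x axis runs along it towards the black tip.
- tray_three: the 35 mm tray: dark wooden slab fixed to the table, 98 mm (x) by 240 mm (y) and 10 mm high, with three round felt-lined pockets 5 mm deep (pocket floor 5 mm above the table, slab top 10 mm above it). Origin at the centre of its underside, z up. Pocket centres in its frame, all at x = 0: loupe pocket, 56 mm diameter, y = -84 mm; core pocket, 70 mm diameter, y = -13 mm; tape roll pocket, 82 mm diameter, y = +71 mm. So each pocket leaves 10 mm all round.
- tray_slot: the 16 mm tray: dark wooden slab fixed to the table, 86 mm (x) by 234 mm (y) and 10 mm high, with one round felt-lined pocket and one long slot, both 5 mm deep (floor 5 mm above the table, slab top 10 mm above it). Origin at the centre of its underside, z up. In its frame: core pocket, 70 mm diameter, at x = 0, y = -74 mm; pencil slot, 30 mm wide (x) and 140 mm long (y), centred at x = 0, y = +39 mm. The pencil may point either way in it.
- hub: bystander: squat black bakelite reel hub (spool-shaped), 62 mm in diameter, 25 mm high, loose. Origin at the centre of its underside. Leave it alone.
Mind the look-alikes: they are no part of the job. Leave any brown, green or orange look-alike of the core_flat alone.

How it is judged:
By the outcome, as a careful person would: the job done as asked, in the order asked, and still so for the second after the job is handed in, with the robot touching nothing.
It also fails if it takes over 120 s, if anything falls off the work surface, if the arm or the gripper's body presses on something with over 40 N, if the wrist force passes 120 N, or if a joint passes its speed limit or range.

## Working session

There is one attempt and no reset: what is moved stays moved. The work goes in short steps, Python scripts to look and compute and a tool call to move; the robot and the scene stay as the last step left them, time stands still between calls to the robot, and variables do not carry over. Pictures are saved under pics/ and viewed, at most 14 in all, crops included, and the job is handed in when it is done.

Besides the shell and the picture viewer there is one more tool, called after "Emit:" as name(argument=value, ...), one argument or row to a line, values as JSON. step_arm: Moves the arm, as the interface text tells. Its arguments: {"type":"object","properties":{"fingers":{"type":"array"},"offset":{"type":"array"},"rotation":{"type":"array"}},"required":["fingers","offset","rotation"]}

```bash
ls; mkdir -p pics; python3 - <<'E'
from cell import manip, optics
import cv2,numpy as np
s=manip.sense(); print(s['time'],s['eef_pos'],np.round(s['tool_rot'],3),s['opening'],manip.tcp_to_grasp)
for n in ['top','side']:
    d=optics.get_image(n); cv2.imwrite(f'pics/{n}0.png',d['image']); print(n,{k:(np.round(v,4) if k!='image' else v.shape) for k,v in d.items()})
E
```

```text
pics
0.0 [ 0.20691816 -0.58921459  0.23043982] [[ 0.943  0.331 -0.001]
 [ 0.331 -0.943  0.002]
 [-0.    -0.002 -1.   ]] 0.08532243481100878 0.0187
top {'image': (384, 512, 3), 'fovy': np.float64(48.1473), 'cx': np.float64(247.6519), 'cy': np.float64(194.4133), 'T': array([[ 0.0093,  0.9826, -0.1853,  0.3971],
       [-0.9997,  0.0051, -0.0234, -0.006 ],
       [-0.0221,  0.1855,  0.9824,  1.0997],
       [ 0.    ,  0.    ,  0.    ,  1.    ]])}
side {'image': (384, 512, 3), 'fovy': np.float64(51.5715), 'cx': np.float64(258.6325), 'cy': np.float64(191.5585), 'T': array([[ 0.7929,  0.3928, -0.4658,  0.1857],
       [-0.6093,  0.5025, -0.6134, -0.5186],
       [-0.0069,  0.7702,  0.6378,  0.5742],
       [ 0.    ,  0.    ,  0.    ,  1.    ]])}
```

View pics/top0.png

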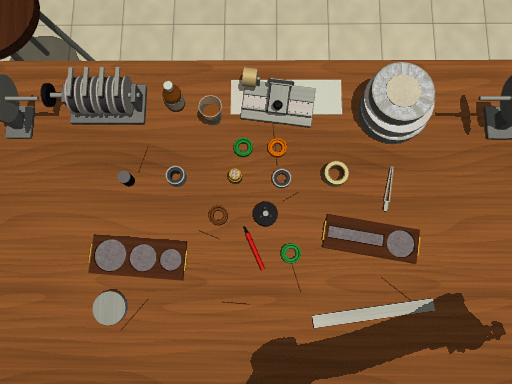

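View pics/side0.png

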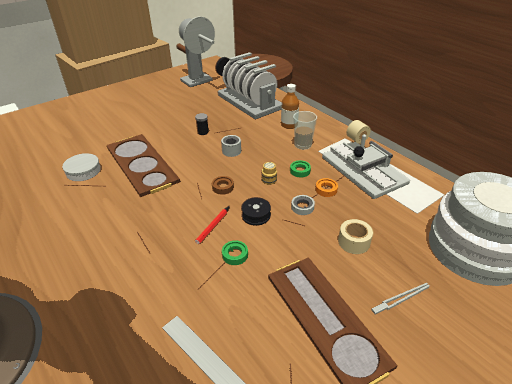

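Candidates in the top view. Grey rings: core_tall (176,175), standing higher, and core_flat (282,178). The look-alikes are green (243,147) and (291,253), orange (277,147) and brown (218,215). The tape roll is at (336,173), with the fixed roll on the splicer at (249,77). The loupe is at (235,175), with a dark can at (125,177). The pencil is at (254,248) and the hub at (265,213). I'll measure these and check the choice in one crop.

```bash
cat > h.py <<'E'
from cell import manip, optics
import cv2, numpy as np
def ray(d,u,v):
    f=192/np.tan(np.radians(d['fovy'])/2); T=d['T']
    r=T[:3,:3]@np.array([(u-d['cx'])/f,-(v-d['cy'])/f,-1.]); return T[:3,3],r
def plane(d,u,v,z):
    o,r=ray(d,u,v); return (o+r*(z-o[2])/r[2])[:2]
def proj(d,p):
    f=192/np.tan(np.radians(d['fovy'])/2); T=d['T']; c=T[:3,:3].T@(np.asarray(p)-T[:3,3])
    return np.array([d['cx']-f*c[0]/c[2], d['cy']+f*c[1]/c[2]])
def tri(d1,p1,d2,p2):
    A=[];b=[]
    for d,p in((d1,p1),(d2,p2)):
        o,r=ray(d,*p); r=r/np.linalg.norm(r); M=np.eye(3)-np.outer(r,r); A.append(M); b.append(M@o)
    return np.linalg.lstsq(np.vstack(A),np.hstack(b),rcond=None)[0]
E
python3 - <<'E'
from h import *
d=optics.get_image('top'); s=optics.get_image('side'); im=d['image']
hsv=cv2.cvtColor(im,cv2.COLOR_BGR2HSV)
grey=((hsv[...,1]<75)).astype(np.uint8)
def blobs(m,box):
    x0,y0,x1,y1=box; k=np.zeros_like(m); k[y0:y1,x0:x1]=m[y0:y1,x0:x1]
    cs,_=cv2.findContours(k,cv2.RETR_EXTERNAL,cv2.CHAIN_APPROX_NONE); return [c for c in cs if cv2.contourArea(c)>40]
for n,b,z in [('tray3',(92,236,186,280),.005),('trayS',(322,216,420,262),.005)]:
    for c in blobs(grey,b):
        r=cv2.minAreaRect(c); (u,v),R=cv2.minEnclosingCircle(c)
        pts=np.array([plane(d,*p,z) for p in cv2.boxPoints(r)]); print(n,np.round(r[0],1),np.round(r[1],1),np.round(plane(d,*r[0],z),4),'diam',R*2*2.5)
        if n=='trayS': print(np.round(pts,4).tolist())
wood=(hsv[...,1]>70)&(im.max(2)<130)
for n,p,h in [('tall',(176,175),.035),('flat',(282,178),.016),('tape',(336,173),.035),('loupe',(235,175),.042),('hub',(265,213),.025)]:
    print(n,np.round(plane(d,*p,h),3),'side px',np.round(proj(s,[*plane(d,*p,h),h]),0))
red=((hsv[...,1]>180)&((hsv[...,0]<5)|(hsv[...,0]>174))&(im[...,2]>130)).astype(np.uint8)
for c in blobs(red,(235,220,275,275)): 
    r=cv2.minAreaRect(c); print('pencil',r,[np.round(plane(d,*p,.0055),4).tolist() for p in cv2.boxPoints(r)])
cv2.imwrite('pics/c1.png',cv2.resize(im[130:280,80:430],None,fx=2.2,fy=2.2,interpolation=cv2.INTER_CUBIC))
w=optics.get_image('wrist'); cv2.imwrite('pics/w0.png',w['image']); print(w['fovy'],w['cx'],w['cy'],np.round(w['T'],3).tolist())
E
```

```text
tray3 [170.5 259. ] [20. 21.] [0.4362 0.2139] diam 54.862375259399414
tray3 [143. 257.] [26. 26.] [0.4406 0.2842] diam 68.50919246673584
tray3 [110.  254.5] [31. 30.] [0.4462 0.369 ] diam 81.18101119995117
trayS [400.3 243.3] [27.6 25.5] [ 0.4804 -0.3655] diam 70.89786052703857
[[0.4819, -0.3187], [0.5278, -0.3663], [0.4789, -0.4122], [0.4337, -0.3647]]
trayS [355.5 235.3] [55.6 11.4] [ 0.4996 -0.254 ] diam 140.75737953186035
[[0.4969, -0.1824], [0.5256, -0.1881], [0.5022, -0.3255], [0.4738, -0.3192]]
tall [0.647 0.203] side px [231. 141.]
flat [ 0.645 -0.068] side px [303. 203.]
tape [ 0.654 -0.204] side px [355. 230.]
loupe [0.646 0.052] side px [268. 166.]
hub [ 0.552 -0.025] side px [255. 206.]
pencil ((254.89346313476562, 250.827880859375), (38.99394607543945, 3.6073691844940186), 66.37062072753906) [[0.5016, 0.0249], [0.5054, 0.0165], [0.4159, -0.0235], [0.4123, -0.0153]]
64.31359150948032 253.06129631649614 191.33718202765164 [[0.332, 0.894, 0.299, 0.284], [-0.943, 0.316, 0.104, -0.563], [-0.002, -0.317, 0.949, 0.375], [0.0, 0.0, 0.0, 1.0]]
```

View pics/c1.png

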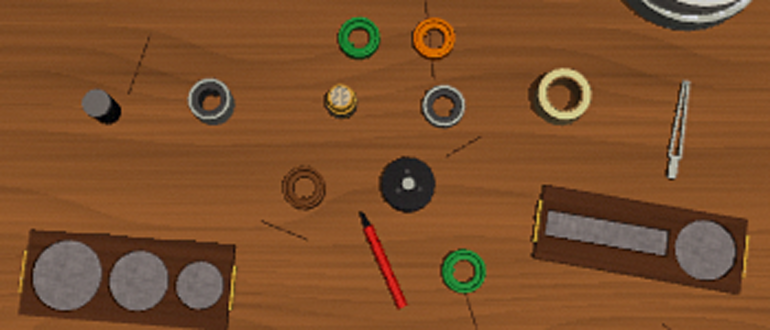

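Emit:
step_arm(
  fingers=[0, 0, 0, 0, 0, 0, 0, 0, 0, 0, 0, 0, 0, 0, 0, 0, 0, 0, 0, 0],
  offset=[
    [22.57, -20.04, 2.67],
    [22.57, -20.04, 2.67],
    [22.57, -20.04, 2.67],
    [22.57, -20.04, 2.67],
    [22.57, -20.04, 2.67],
    [22.57, -20.04, 2.67],
    [22.57, -20.04, 2.67],
    [22.57, -20.04, 2.67],
    [22.57, -20.04, 2.67],
    [22.57, -20.04, 2.67],
    [22.57, -20.04, 2.67],
    [22.57, -20.04, 2.67],
    [22.57, -20.04, 2.67],
    [22.57, -20.04, 2.67],
    [22.57, -20.04, 2.67],
    [22.57, -20.04, 2.67],
    [22.57, -20.04, 2.67],
    [22.57, -20.04, 2.67],
    [22.57, -20.04, 2.67],
    [22.57, -20.04, 2.67],
  ],
  rotation=[
    [0, 0, 3.22],
    [0, 0, 3.22],
    [0, 0, 3.22],
    [0, 0, 3.22],
    [0, 0, 3.22],
    [0, 0, 3.22],
    [0, 0, 3.22],
    [0, 0, 3.22],
    [0, 0, 3.22],
    [0, 0, 3.22],
    [0, 0, 3.22],
    [0, 0, 3.22],
    [0, 0, 3.22],
    [0, 0, 3.22],
    [0, 0, 3.22],
    [0, 0, 3.22],
    [0, 0, 3.22],
    [0, 0, 3.22],
    [0, 0, 3.22],
    [0, 0, 3.22],
  ],
)

```text
time: 1.92
eef_pos: [0.6108, 0.1378, 0.1576]
tool_rot: [[1.0, 0.0, 0.0], [0.0, -1.0, -0.0], [0.0, 0.0, -1.0]]
wrist_force: [1.6, -0.3, 0.1]
opening: 0.0857
gripper_force: 0.0
```

Emit:
step_arm(
  fingers=[0, 0, 0, 0, 0],
  offset=[
    [1.2, -2.1, 0.25],
    [1.2, -2.1, 0.25],
    [1.2, -2.1, 0.25],
    [1.2, -2.1, 0.25],
    [1.2, -2.1, 0.25],
  ],
  rotation=[
    [0, 0, 0],
    [0, 0, 0],
    [0, 0, 0],
    [0, 0, 0],
    [0, 0, 0],
  ],
)

```text
time: 2.33
eef_pos: [0.6458, 0.1984, 0.1498]
tool_rot: [[1.0, 0.001, -0.001], [0.001, -1.0, -0.001], [-0.001, 0.001, -1.0]]
wrist_force: [0.0, -1.0, 0.1]
opening: 0.0855
gripper_force: 0.0
```

```bash
cat >> h.py <<'E'
def look(name,pngname=None):
    d=optics.get_image(name)
    if pngname: cv2.imwrite(f'pics/{pngname}.png',d['image'])
    return d
E
python3 - <<'E'
from h import *
d=look('wrist','w1'); s=manip.sense(); print(s['eef_pos'],s['time'])
for h in (0,.035): print(proj(d,[.647,.203,h]))
print(proj(d,s['eef_pos']),d['T'].round(3).tolist())
E
```

```text
[0.64593647 0.19756078 0.1501393 ] 2.3833
[247.78036616 174.06207744]
[247.16266257 184.49557845]
[253.623796   250.87970673] [[0.002, 0.948, 0.318, 0.727], [-1.0, 0.001, 0.001, 0.198], [0.001, -0.318, 0.948, 0.294], [0.0, 0.0, 0.0, 1.0]]
```

View pics/w1.png

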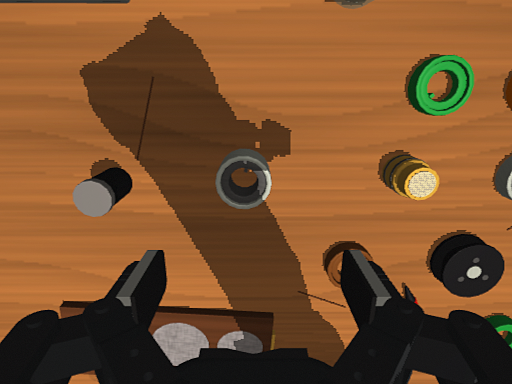

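Emit:
step_arm(
  fingers=[0, 0, 0, 0, 0, 0, 1, 1, 1, 1, 1, 1, 1],
  offset=[
    [0.03, -0.25, 1.2],
    [0.03, -0.25, 2.4],
    [0.03, -0.25, 3.6],
    [0.03, -0.25, 4.3],
    [0.03, -0.25, 4.73],
    [0.03, -0.25, 4.73],
    [0.03, -0.25, 4.73],
    [0.03, -0.25, 4.73],
    [0.03, -0.25, 4.73],
    [0.03, -0.25, 4.73],
    [0.03, -0.25, 4.73],
    [0.03, -0.25, 4.73],
    [0.03, -0.25, 4.73],
  ],
  rotation=[
    [0, 0, 0],
    [0, 0, 0],
    [0, 0, 0],
    [0, 0, 0],
    [0, 0, 0],
    [0, 0, 0],
    [0, 0, 0],
    [0, 0, 0],
    [0, 0, 0],
    [0, 0, 0],
    [0, 0, 0],
    [0, 0, 0],
    [0, 0, 0],
  ],
)

```text
time: 3.47
eef_pos: [0.6486, 0.207, 0.0113]
tool_rot: [[1.0, 0.0, 0.004], [0.0, -1.0, 0.001], [0.004, -0.001, -1.0]]
wrist_force: [-0.5, -1.4, 5.6]
opening: 0.0477
gripper_force: 61.6
```

Emit:
step_arm(
  fingers=[1, 1, 1, 1, 1, 1, 1, 1, 1, 1, 1, 1, 1],
  offset=[
    [0, 0, -0.4],
    [0, 0, -1.2],
    [-0.5, 0, -2.4],
    [-6.93, -2.57, -2.4],
    [-6.93, -2.57, -2.4],
    [-6.93, -2.57, -2.4],
    [-6.93, -2.57, -2.4],
    [-6.93, -2.57, -2.4],
    [-6.93, -2.57, -2.4],
    [-6.93, -2.57, -2.4],
    [-6.93, -2.57, -2.4],
    [-6.93, -2.57, -2.4],
    [-6.93, -2.57, -2.4],
  ],
  rotation=[
    [0, 0, 0],
    [0, 0, 0],
    [0, 0, 0],
    [0, 0, 0],
    [0, 0, 0],
    [0, 0, 0],
    [0, 0, 0],
    [0, 0, 0],
    [0, 0, 0],
    [0, 0, 0],
    [0, 0, 0],
    [0, 0, 0],
    [0, 0, 0],
  ],
)

```text
time: 4.55
eef_pos: [0.4404, 0.2829, 0.0808]
tool_rot: [[1.0, -0.001, 0.001], [-0.001, -1.0, 0.0], [0.001, -0.0, -1.0]]
wrist_force: [-0.7, -0.2, -1.5]
opening: 0.0481
gripper_force: 62.4
```

```bash
python3 - <<'E'
from h import *
d=look('wrist'); s=look('side'); t=manip.sense(); print(t['eef_pos'],t['time'],t['wrist_force'])
cv2.imwrite('pics/p2.png',np.hstack([cv2.resize(d['image'],(400,300)),cv2.resize(s['image'][60:260,40:307],(400,300))]))
for p in [(.4406,.2842),(.4362,.2139),(.4462,.369)]: print(proj(d,[*p,.005]))
E
```

```text
[0.43993472 0.28291439 0.08043034] 4.65 [ 0.02174001 -0.18461119 -2.80428818]
[250.61309849 201.05166712]
[341.8450677  206.38663542]
[139.10068429 194.16988189]
```

View pics/p2.png

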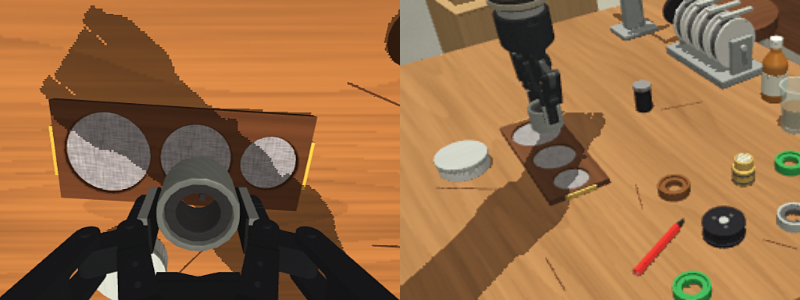

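Emit:
step_arm(
  fingers=[1, 1, 1, 1, 1, 1, 1, 1],
  offset=[
    [0, -0.04, 0.8],
    [0, -0.04, 1.5],
    [0, -0.04, 1.9],
    [0, -0.04, 2.0],
    [0, -0.04, 2.08],
    [0, -0.04, 2.14],
    [0, -0.04, 2.18],
    [0, -0.04, 2.18],
  ],
  rotation=[
    [0, 0, 0],
    [0, 0, 0],
    [0, 0, 0],
    [0, 0, 0],
    [0, 0, 0],
    [0, 0, 0],
    [0, 0, 0],
    [0, 0, 0],
  ],
)

```text
time: 5.32
eef_pos: [0.4395, 0.285, 0.0163]
tool_rot: [[1.0, 0.001, 0.001], [0.001, -1.0, 0.0], [0.001, -0.0, -1.0]]
wrist_force: [-1.9, -1.0, 1.4]
opening: 0.0484
gripper_force: 62.7
```

Emit:
step_arm(
  fingers=[0.2, 0.2, 0.2, 0.2, 0.2, 0.1, 0, 0, 0, 0, 0, 0, 0, 0, 0, 0, 0, 0, 0, 0],
  offset=[
    [0, 0, 0],
    [0, 0, 0],
    [0, 0, -0.3],
    [0, 0, -1],
    [0, 0, -2],
    [0, 0, -3.2],
    [7.13, 16.3, -4.5],
    [7.13, 16.3, -4.5],
    [7.13, 16.3, -4.5],
    [7.13, 16.3, -4.5],
    [7.13, 16.3, -4.5],
    [7.13, 16.3, -4.5],
    [7.13, 16.3, -4.5],
    [7.13, 16.3, -4.5],
    [7.13, 16.3, -4.5],
    [7.13, 16.3, -4.5],
    [7.13, 16.3, -4.5],
    [7.13, 16.3, -4.5],
    [7.13, 16.3, -4.5],
    [7.13, 16.3, -4.5],
  ],
  rotation=[
    [0, 0, 0],
    [0, 0, 0],
    [0, 0, 0],
    [0, 0, 0],
    [0, 0, 0],
    [0, 0, 0],
    [0, 0, 0],
    [0, 0, 0],
    [0, 0, 0],
    [0, 0, 0],
    [0, 0, 0],
    [0, 0, 0],
    [0, 0, 0],
    [0, 0, 0],
    [0, 0, 0],
    [0, 0, 0],
    [0, 0, 0],
    [0, 0, 0],
    [0, 0, 0],
    [0, 0, 0],
  ],
)

```text
time: 6.98
eef_pos: [0.6542, -0.2143, 0.1512]
tool_rot: [[1.0, -0.009, 0.002], [-0.009, -1.0, -0.005], [0.002, 0.005, -1.0]]
wrist_force: [-1.1, -0.2, 0.3]
opening: 0.0855
gripper_force: 0.0
```

Emit:
step_arm(
  fingers=[0, 0],
  offset=[
    [0, 0, 0],
    [0, 0, 0],
  ],
  rotation=[
    [0, 0, 0],
    [0, 0, 0],
  ],
)

```text
time: 7.15
eef_pos: [0.653, -0.2033, 0.1503]
tool_rot: [[1.0, 0.001, 0.0], [0.001, -1.0, 0.001], [0.0, -0.001, -1.0]]
wrist_force: [-0.5, 0.6, -0.4]
opening: 0.0854
gripper_force: 0.0
```

```bash
python3 - <<'E'
from h import *
d=look('wrist','w3'); t=manip.sense(); print(t['eef_pos'],t['time'])
im=d['image']; hsv=cv2.cvtColor(im,cv2.COLOR_BGR2HSV)
m=((hsv[...,0]>18)&(hsv[...,0]<40)&(hsv[...,1]<130)&(hsv[...,2]>150)).astype(np.uint8)
for c in cv2.findContours(m,0,1)[0]:
    if cv2.contourArea(c)>300: print(cv2.boundingRect(c),cv2.minEnclosingCircle(c))
print(proj(d,[.654,-.204,.035]))
cv2.imwrite('pics/p3.png',np.hstack([cv2.resize(im,(400,300)),cv2.resize(look('side')['image'][60:260,40:307],(400,300))]))
E
```

```text
[ 0.65306012 -0.2024088   0.15041673] 7.2
(221, 171, 69, 44) ((254.96131896972656, 183.20773315429688), 34.29786682128906)
(369, 151, 47, 108) ((393.0, 205.0), 57.384765625)
(374, 0, 138, 81) ((444.6289978027344, 42.44226837158203), 70.7686767578125)
(36, 0, 147, 21) ((109.0, 5.684210300445557), 73.2210693359375)
[253.35012154 184.70742311]
```

View pics/p3.png

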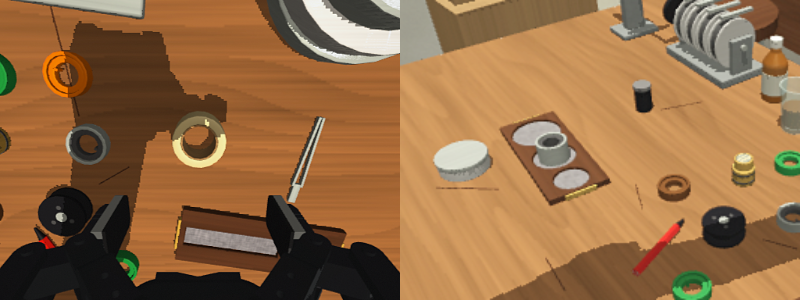

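Emit:
step_arm(
  fingers=[0, 0, 0, 0, 0, 0, 1, 1, 1, 1, 1, 1],
  offset=[
    [0.1, 0.08, 1.2],
    [0.1, 0.08, 2.4],
    [0.1, 0.08, 3.6],
    [0.1, 0.08, 4.3],
    [0.1, 0.08, 4.73],
    [0.1, 0.08, 4.73],
    [0.1, 0.08, 4.73],
    [0.1, 0.08, 4.73],
    [0.1, 0.08, 4.73],
    [0.1, 0.08, 4.73],
    [0.1, 0.08, 4.73],
    [0.1, 0.08, 4.73],
  ],
  rotation=[
    [0, 0, 0],
    [0, 0, 0],
    [0, 0, 0],
    [0, 0, 0],
    [0, 0, 0],
    [0, 0, 0],
    [0, 0, 0],
    [0, 0, 0],
    [0, 0, 0],
    [0, 0, 0],
    [0, 0, 0],
    [0, 0, 0],
  ],
)

```text
time: 8.25
eef_pos: [0.6581, -0.2066, 0.0112]
tool_rot: [[1.0, 0.001, 0.004], [0.001, -1.0, -0.001], [0.004, 0.001, -1.0]]
wrist_force: [-0.9, 0.6, 7.2]
opening: 0.0607
gripper_force: 65.4
```

Emit:
step_arm(
  fingers=[1, 1, 1, 1, 1, 1, 1, 1, 1, 1, 1, 1, 1, 1, 1, 1, 1, 1, 1, 1],
  offset=[
    [0, 0, 0],
    [0, 0, -0.4],
    [0, 0, -1.2],
    [-0.5, -0.5, -2.4],
    [-7.0, -19.13, -3],
    [-7.0, -19.13, -3],
    [-7.0, -19.13, -3],
    [-7.0, -19.13, -3],
    [-7.0, -19.13, -3],
    [-7.0, -19.13, -3],
    [-7.0, -19.13, -3],
    [-7.0, -19.13, -3],
    [-7.0, -19.13, -3],
    [-7.0, -19.13, -3],
    [-7.0, -19.13, -3],
    [-7.0, -19.13, -3],
    [-7.0, -19.13, -3],
    [-7.0, -19.13, -3],
    [-7.0, -19.13, -3],
    [-7.0, -19.13, -3],
  ],
  rotation=[
    [0, 0, 0],
    [0, 0, 0],
    [0, 0, 0],
    [0, 0, 0],
    [0, 0, 0],
    [0, 0, 0],
    [0, 0, 0],
    [0, 0, 0],
    [0, 0, 0],
    [0, 0, 0],
    [0, 0, 0],
    [0, 0, 0],
    [0, 0, 0],
    [0, 0, 0],
    [0, 0, 0],
    [0, 0, 0],
    [0, 0, 0],
    [0, 0, 0],
    [0, 0, 0],
    [0, 0, 0],
  ],
)

```text
time: 9.92
eef_pos: [0.4435, 0.3723, 0.0999]
tool_rot: [[1.0, 0.008, 0.001], [0.008, -1.0, 0.004], [0.001, -0.003, -1.0]]
wrist_force: [0.5, -0.0, -1.5]
opening: 0.0606
gripper_force: 65.2
```

Emit:
step_arm(
  fingers=[1, 1, 1],
  offset=[
    [0, 0, 0],
    [0, 0, 0],
    [0, 0, 0],
  ],
  rotation=[
    [0, 0, 0],
    [0, 0, 0],
    [0, 0, 0],
  ],
)

```text
time: 10.17
eef_pos: [0.4469, 0.3655, 0.0985]
tool_rot: [[1.0, -0.002, 0.001], [-0.002, -1.0, -0.001], [0.001, 0.001, -1.0]]
wrist_force: [-0.5, 0.8, -0.8]
opening: 0.0602
gripper_force: 65.2
```

Emit:
step_arm(
  fingers=[1, 1, 1, 1, 1, 1, 1, 1, 1],
  offset=[
    [0, -0.09, 0.8],
    [0, -0.09, 1.6],
    [0, -0.09, 2.2],
    [0, -0.09, 2.5],
    [0, -0.09, 2.62],
    [0, -0.09, 2.7],
    [0, -0.09, 2.76],
    [0, -0.09, 2.8],
    [0, -0.09, 2.8],
  ],
  rotation=[
    [0, 0, 0],
    [0, 0, 0],
    [0, 0, 0],
    [0, 0, 0],
    [0, 0, 0],
    [0, 0, 0],
    [0, 0, 0],
    [0, 0, 0],
    [0, 0, 0],
  ],
)

```text
time: 10.92
eef_pos: [0.4466, 0.3699, 0.0161]
tool_rot: [[1.0, 0.0, 0.002], [0.0, -1.0, 0.0], [0.002, -0.0, -1.0]]
wrist_force: [-2.5, -3.0, 7.7]
opening: 0.0607
gripper_force: 66.1
```

Emit:
step_arm(
  fingers=[0.12, 0.12, 0.12, 0.12, 0.12, 0.1, 0, 0, 0, 0, 0, 0, 0, 0, 0, 0, 0, 0, 0, 0],
  offset=[
    [0, 0, 0],
    [0, 0, 0],
    [0, 0, -0.3],
    [0, 0, -1],
    [0, 0, -2],
    [0, 0, -3.2],
    [6.67, 10.57, -4.5],
    [6.67, 10.57, -4.5],
    [6.67, 10.57, -4.5],
    [6.67, 10.57, -4.5],
    [6.67, 10.57, -4.5],
    [6.67, 10.57, -4.5],
    [6.67, 10.57, -4.5],
    [6.67, 10.57, -4.5],
    [6.67, 10.57, -4.5],
    [6.67, 10.57, -4.5],
    [6.67, 10.57, -4.5],
    [6.67, 10.57, -4.5],
    [6.67, 10.57, -4.5],
    [6.67, 10.57, -4.5],
  ],
  rotation=[
    [0, 0, 0],
    [0, 0, 0],
    [0, 0, 0],
    [0, 0, 0],
    [0, 0, 0],
    [0, 0, 0],
    [0, 0, 0],
    [0, 0, 0],
    [0, 0, 0],
    [0, 0, 0],
    [0, 0, 0],
    [0, 0, 0],
    [0, 0, 0],
    [0, 0, 0],
    [0, 0, 0],
    [0, 0, 0],
    [0, 0, 0],
    [0, 0, 0],
    [0, 0, 0],
    [0, 0, 0],
  ],
)

```text
time: 12.58
eef_pos: [0.6455, 0.0551, 0.1494]
tool_rot: [[1.0, 0.003, -0.0], [0.003, -1.0, 0.001], [-0.0, -0.001, -1.0]]
wrist_force: [-0.0, 0.1, 0.9]
opening: 0.0853
gripper_force: 0.0
```

```bash
python3 - <<'E'
from h import *
d=look('wrist'); t=manip.sense(); print(t['eef_pos'],t['time'])
im=d['image']
print(proj(d,[.646,.052,.042]),proj(d,[.645,-.068,.016]))
cv2.imwrite('pics/p4.png',np.hstack([cv2.resize(im,(400,300)),cv2.resize(look('side')['image'][60:260,40:307],(400,300))]))
E
```

```text
[0.64557822 0.05488678 0.14940147] 12.6333
[256.10303594 187.89091171] [382.71024746 181.06684052]
```

View pics/p4.png

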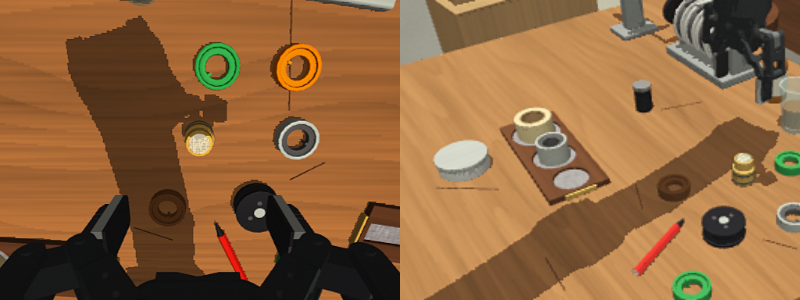

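Emit:
step_arm(
  fingers=[0, 0, 0, 0, 0, 0, 1, 1, 1, 1, 1, 1, 1, 1],
  offset=[
    [0.08, 0.07, 1.2],
    [0.08, 0.07, 2.4],
    [0.08, 0.07, 3.6],
    [0.08, 0.07, 4.3],
    [0.08, 0.07, 4.7],
    [0.08, 0.07, 4.7],
    [0.08, 0.07, 4.7],
    [0.08, 0.07, 4.7],
    [0.08, 0.07, 4.7],
    [0.08, 0.07, 4.7],
    [0.08, 0.07, 4.7],
    [0.08, 0.07, 4.7],
    [0.08, 0.07, 4.7],
    [0.08, 0.07, 4.7],
  ],
  rotation=[
    [0, 0, 0],
    [0, 0, 0],
    [0, 0, 0],
    [0, 0, 0],
    [0, 0, 0],
    [0, 0, 0],
    [0, 0, 0],
    [0, 0, 0],
    [0, 0, 0],
    [0, 0, 0],
    [0, 0, 0],
    [0, 0, 0],
    [0, 0, 0],
    [0, 0, 0],
  ],
)

```text
time: 13.85
eef_pos: [0.6498, 0.0511, 0.0102]
tool_rot: [[1.0, 0.0, 0.003], [0.0, -1.0, 0.0], [0.003, -0.0, -1.0]]
wrist_force: [-2.0, -0.1, 7.4]
opening: 0.0338
gripper_force: 59.5
```

Emit:
step_arm(
  fingers=[1, 1, 1, 1, 1, 1, 1, 1, 1, 1, 1, 1, 1, 1],
  offset=[
    [0, 0, 0],
    [0, 0, -0.4],
    [0, 0, -1.2],
    [-0.5, 0, -2.4],
    [-7.03, -5.37, -3],
    [-7.03, -5.37, -3],
    [-7.03, -5.37, -3],
    [-7.03, -5.37, -3],
    [-7.03, -5.37, -3],
    [-7.03, -5.37, -3],
    [-7.03, -5.37, -3],
    [-7.03, -5.37, -3],
    [-7.03, -5.37, -3],
    [-7.03, -5.37, -3],
  ],
  rotation=[
    [0, 0, 0],
    [0, 0, 0],
    [0, 0, 0],
    [0, 0, 0],
    [0, 0, 0],
    [0, 0, 0],
    [0, 0, 0],
    [0, 0, 0],
    [0, 0, 0],
    [0, 0, 0],
    [0, 0, 0],
    [0, 0, 0],
    [0, 0, 0],
    [0, 0, 0],
  ],
)

```text
time: 15.02
eef_pos: [0.4389, 0.2108, 0.0986]
tool_rot: [[1.0, -0.001, 0.001], [-0.001, -1.0, -0.0], [0.001, 0.0, -1.0]]
wrist_force: [-0.1, -1.0, -1.0]
opening: 0.0336
gripper_force: 60.0
```

```bash
python3 - <<'E'
from h import *
d=look('wrist'); t=manip.sense(); print(t['eef_pos'],t['time'])
im=d['image']
print(proj(d,[.4362,.2139,.005]))
cv2.imwrite('pics/p5.png',np.hstack([cv2.resize(im,(400,300)),cv2.resize(look('side')['image'][60:260,40:307],(400,300))]))
E
```

```text
[0.43890036 0.2106182  0.09838698] 15.0667
[248.66611507 196.90114772]
```

View pics/p5.png

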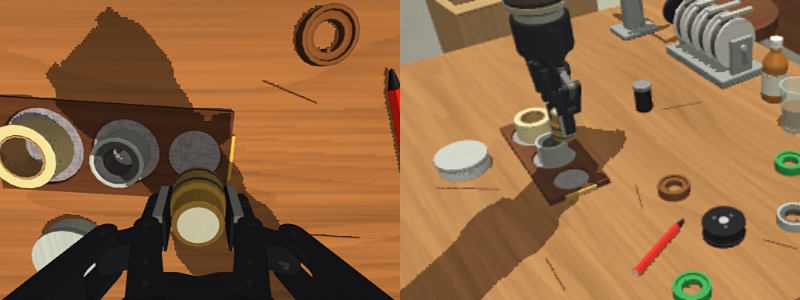

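Emit:
step_arm(
  fingers=[1, 1, 1, 1, 1, 1, 1, 1, 1],
  offset=[
    [-0.05, -0.09, 0.8],
    [-0.05, -0.09, 1.6],
    [-0.05, -0.09, 2.2],
    [-0.05, -0.09, 2.5],
    [-0.05, -0.09, 2.64],
    [-0.05, -0.09, 2.72],
    [-0.05, -0.09, 2.79],
    [-0.05, -0.09, 2.83],
    [-0.05, -0.09, 2.83],
  ],
  rotation=[
    [0, 0, 0],
    [0, 0, 0],
    [0, 0, 0],
    [0, 0, 0],
    [0, 0, 0],
    [0, 0, 0],
    [0, 0, 0],
    [0, 0, 0],
    [0, 0, 0],
  ],
)

```text
time: 15.87
eef_pos: [0.4367, 0.2145, 0.0152]
tool_rot: [[1.0, 0.0, 0.002], [0.0, -1.0, -0.0], [0.002, 0.0, -1.0]]
wrist_force: [-4.6, -2.8, 12.8]
opening: 0.0335
gripper_force: 61.5
```

Emit:
step_arm(
  fingers=[0.42, 0.42, 0.42, 0.42, 0.42, 0.4, 0, 0, 0, 0, 0, 0, 0, 0, 0, 0, 0, 0, 0],
  offset=[
    [0, 0, 0],
    [0, 0, 0],
    [0, 0, -0.3],
    [0, 0, -1],
    [0, 0, -2],
    [0, 0, -3.2],
    [7.03, 9.35, -4.5],
    [7.03, 9.35, -4.5],
    [7.03, 9.35, -4.5],
    [7.03, 9.35, -4.5],
    [7.03, 9.35, -4.5],
    [7.03, 9.35, -4.5],
    [7.03, 9.35, -4.5],
    [7.03, 9.35, -4.5],
    [7.03, 9.35, -4.5],
    [7.03, 9.35, -4.5],
    [7.03, 9.35, -4.5],
    [7.03, 9.35, -4.5],
    [7.03, 9.35, -4.5],
  ],
  rotation=[
    [0, 0, 0],
    [0, 0, 0],
    [0, 0, 0],
    [0, 0, 0],
    [0, 0, 0],
    [0, 0, 0],
    [0, 0, 0],
    [0, 0, 0],
    [0, 0, 0],
    [0, 0, 0],
    [0, 0, 0],
    [0, 0, 0],
    [0, 0, 0],
    [0, 0, 0],
    [0, 0, 0],
    [0, 0, 0],
    [0, 0, 0],
    [0, 0, 0],
    [0, 0, 0],
  ],
)

```text
time: 17.45
eef_pos: [0.6465, -0.064, 0.1485]
tool_rot: [[1.0, 0.003, -0.0], [0.003, -1.0, 0.001], [-0.0, -0.001, -1.0]]
wrist_force: [-0.2, -0.5, -0.0]
opening: 0.0851
gripper_force: 0.0
```

```bash
python3 - <<'E'
from h import *
d=look('wrist'); t=manip.sense(); print(t['eef_pos'],t['time'])
im=d['image']
print(proj(d,[.646,-.067,.016]))
cv2.imwrite('pics/p6.png',np.hstack([cv2.resize(im,(400,300)),cv2.resize(look('side')['image'][60:260,40:307],(400,300))]))
E
```

```text
[ 0.64657013 -0.06403383  0.14855516] 17.5
[255.82591799 180.74660859]
```

View pics/p6.png

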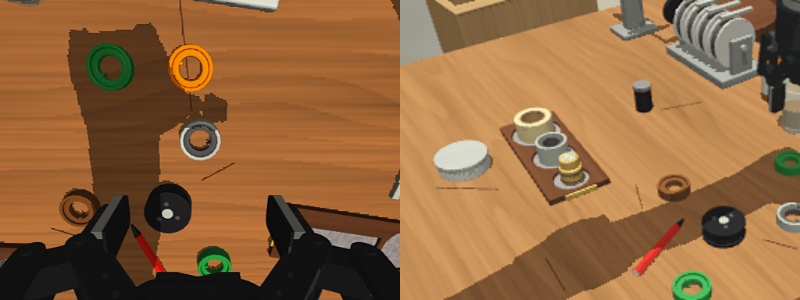

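Emit:
step_arm(
  fingers=[0, 0, 0, 0, 0, 0, 1, 1, 1, 1, 1, 1, 1],
  offset=[
    [0, 0.1, 1.2],
    [0, 0.1, 2.4],
    [0, 0.1, 3.6],
    [0, 0.1, 4.4],
    [0, 0.1, 4.8],
    [0, 0.1, 4.82],
    [0, 0.1, 4.82],
    [0, 0.1, 4.82],
    [0, 0.1, 4.82],
    [0, 0.1, 4.82],
    [0, 0.1, 4.82],
    [0, 0.1, 4.82],
    [0, 0.1, 4.82],
  ],
  rotation=[
    [0, 0, 0],
    [0, 0, 0],
    [0, 0, 0],
    [0, 0, 0],
    [0, 0, 0],
    [0, 0, 0],
    [0, 0, 0],
    [0, 0, 0],
    [0, 0, 0],
    [0, 0, 0],
    [0, 0, 0],
    [0, 0, 0],
    [0, 0, 0],
  ],
)

```text
time: 18.63
eef_pos: [0.6487, -0.0686, 0.0067]
tool_rot: [[1.0, 0.001, 0.004], [0.001, -1.0, -0.0], [0.004, 0.0, -1.0]]
wrist_force: [-2.8, 0.4, 8.4]
opening: 0.047
gripper_force: 60.0
```

Emit:
step_arm(
  fingers=[1, 1, 1, 1, 1, 1, 1, 1, 1, 1, 1, 1, 1, 1, 1, 1],
  offset=[
    [0, 0, 0],
    [0, 0, -0.4],
    [0, 0, -1.2],
    [-0.5, 0, -2.4],
    [-5.5, 9.95, -3],
    [-5.5, 9.95, -3],
    [-5.5, 9.95, -3],
    [-5.5, 9.95, -3],
    [-5.5, 9.95, -3],
    [-5.5, 9.95, -3],
    [-5.5, 9.95, -3],
    [-5.5, 9.95, -3],
    [-5.5, 9.95, -3],
    [-5.5, 9.95, -3],
    [-5.5, 9.95, -3],
    [-5.5, 9.95, -3],
  ],
  rotation=[
    [0, 0, 0],
    [0, 0, 0],
    [0, 0, 0],
    [0, 0, 0],
    [0, 0, 0],
    [0, 0, 0],
    [0, 0, 0],
    [0, 0, 0],
    [0, 0, 0],
    [0, 0, 0],
    [0, 0, 0],
    [0, 0, 0],
    [0, 0, 0],
    [0, 0, 0],
    [0, 0, 0],
    [0, 0, 0],
  ],
)

```text
time: 19.97
eef_pos: [0.4834, -0.3661, 0.0945]
tool_rot: [[1.0, 0.002, 0.001], [0.002, -1.0, 0.0], [0.001, -0.0, -1.0]]
wrist_force: [1.2, -0.1, -1.3]
opening: 0.0468
gripper_force: 62.0
```

```bash
python3 - <<'E'
from h import *
d=look('wrist'); t=manip.sense(); print(t['eef_pos'],t['time'])
im=d['image']
print(proj(d,[.4804,-.3655,.005]),proj(d,[.4996,-.254,.005]))
cv2.imwrite('pics/p7.png',np.hstack([cv2.resize(im,(400,300)),cv2.resize(look('side')['image'][234:384,250:450],(400,300))]))
E
```

```text
[ 0.48351171 -0.36582972  0.09427293] 20.0167
[251.65721383 198.94386351] [110.95317403 175.64561664]
```

View pics/p7.png

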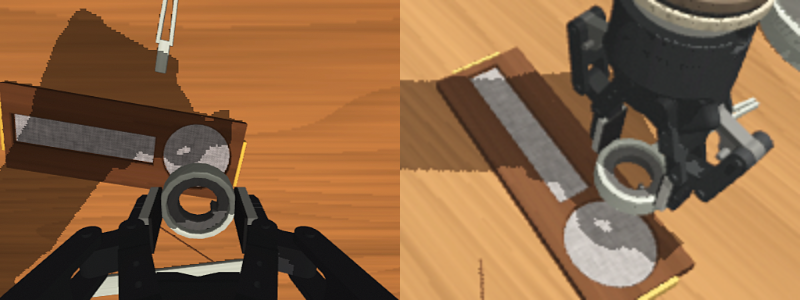

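Emit:
step_arm(
  fingers=[1, 1, 1, 1, 1, 1, 1, 1, 1],
  offset=[
    [-0.03, 0, 0.8],
    [-0.03, 0, 1.6],
    [-0.03, 0, 2.2],
    [-0.03, 0, 2.5],
    [-0.03, 0, 2.62],
    [-0.03, 0, 2.7],
    [-0.03, 0, 2.76],
    [-0.03, 0, 2.8],
    [-0.03, 0, 2.8],
  ],
  rotation=[
    [0, 0, 0],
    [0, 0, 0],
    [0, 0, 0],
    [0, 0, 0],
    [0, 0, 0],
    [0, 0, 0],
    [0, 0, 0],
    [0, 0, 0],
    [0, 0, 0],
  ],
)

```text
time: 20.82
eef_pos: [0.4822, -0.3673, 0.0117]
tool_rot: [[1.0, 0.001, 0.001], [0.001, -1.0, -0.001], [0.001, 0.001, -1.0]]
wrist_force: [-2.4, 3.5, 7.1]
opening: 0.0469
gripper_force: 63.0
```

Emit:
step_arm(
  fingers=[0.2, 0.2, 0.2, 0.2, 0.2, 0.3, 0.5, 0.5, 0.5, 0.5, 0.5, 0.5, 0.5, 0.5, 0.5, 0.5, 0.5, 0.5, 0.5],
  offset=[
    [0, 0, 0],
    [0, 0, 0],
    [0, 0, -0.3],
    [0, 0, -1],
    [0, 0, -2],
    [0, 0, -3.2],
    [-0.45, -12.35, -4.5],
    [-0.45, -12.35, -4.5],
    [-0.45, -12.35, -4.5],
    [-0.45, -12.35, -4.5],
    [-0.45, -12.35, -4.5],
    [-0.45, -12.35, -4.5],
    [-0.45, -12.35, -4.5],
    [-0.45, -12.35, -4.5],
    [-0.45, -12.35, -4.5],
    [-0.45, -12.35, -4.5],
    [-0.45, -12.35, -4.5],
    [-0.45, -12.35, -4.5],
    [-0.45, -12.35, -4.5],
  ],
  rotation=[
    [0, 0, 0],
    [0, 0, 0],
    [0, 0, 0],
    [0, 0, 0],
    [0, 0, 0],
    [0, 0, 0],
    [0, 0, -4.02],
    [0, 0, -4.02],
    [0, 0, -4.02],
    [0, 0, -4.02],
    [0, 0, -4.02],
    [0, 0, -4.02],
    [0, 0, -4.02],
    [0, 0, -4.02],
    [0, 0, -4.02],
    [0, 0, -4.02],
    [0, 0, -4.02],
    [0, 0, -4.02],
    [0, 0, -4.02],
  ],
)

```text
time: 22.4
eef_pos: [0.4678, 0.0016, 0.1449]
tool_rot: [[0.913, 0.407, 0.0], [0.407, -0.913, -0.001], [-0.0, 0.001, -1.0]]
wrist_force: [-0.3, -0.6, -0.1]
opening: 0.0428
gripper_force: 0.0
```

```bash
python3 - <<'E'
from h import *
d=look('wrist'); t=manip.sense(); print(t['eef_pos'],t['time'],t['tool_rot'].round(3)[:2,:2] if hasattr(t['tool_rot'],'round') else t['tool_rot'])
im=d['image']; hsv=cv2.cvtColor(im,cv2.COLOR_BGR2HSV)
m=((hsv[...,1]>150)&((hsv[...,0]<4)|(hsv[...,0]>175))&(im[...,2]>60)).astype(np.uint8)
for c in cv2.findContours(m,0,1)[0]:
    if cv2.contourArea(c)>300:
        r=cv2.minAreaRect(c); print(r); print([np.round(plane(d,*p,.0055),4).tolist() for p in cv2.boxPoints(r)])
print(proj(d,[.4688,.0051,.0055]))
cv2.imwrite('pics/p8.png',np.hstack([cv2.resize(im,(400,300)),cv2.resize(look('side')['image'][234:384,250:450],(400,300))]))
E
```

```text
[0.46772898 0.0014215  0.14470263] 22.45 [[ 0.914  0.407]
 [ 0.407 -0.914]]
((249.0, 185.99996948242188), (11.999998092651367, 99.99998474121094), 0.0)
[[0.4074, -0.0148], [0.5011, 0.026], [0.5056, 0.0159], [0.4124, -0.026]]
[249.55917539 175.74450507]
```

View pics/p8.png

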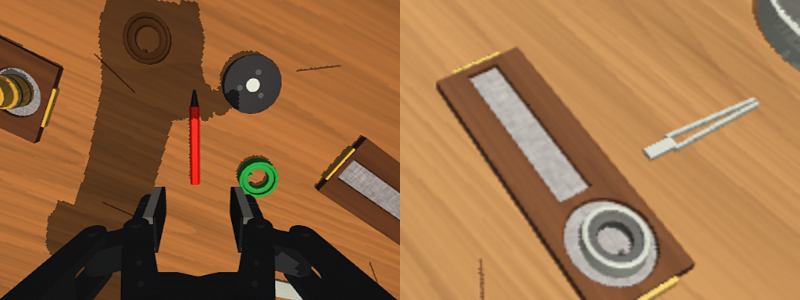

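Emit:
step_arm(
  fingers=[0.5, 0.5, 0.5, 0.5, 0.5, 0.5, 0.5, 1, 1, 1, 1, 1, 1],
  offset=[
    [0, -0.11, 1.2],
    [0, -0.11, 2.4],
    [0, -0.11, 3.6],
    [0, -0.11, 4.3],
    [0, -0.11, 4.55],
    [0, -0.11, 4.7],
    [0, -0.11, 4.7],
    [0, -0.11, 4.7],
    [0, -0.11, 4.7],
    [0, -0.11, 4.7],
    [0, -0.11, 4.7],
    [0, -0.11, 4.7],
    [0, -0.11, 4.7],
  ],
  rotation=[
    [0, 0, 0],
    [0, 0, 0],
    [0, 0, 0],
    [0, 0, 0],
    [0, 0, 0],
    [0, 0, 0],
    [0, 0, 0],
    [0, 0, 0],
    [0, 0, 0],
    [0, 0, 0],
    [0, 0, 0],
    [0, 0, 0],
    [0, 0, 0],
  ],
)

```text
time: 23.58
eef_pos: [0.4674, 0.0059, 0.0052]
tool_rot: [[0.913, 0.409, 0.003], [0.409, -0.913, -0.0], [0.002, 0.001, -1.0]]
wrist_force: [-0.7, -1.1, 6.8]
opening: 0.009
gripper_force: 58.7
```

Emit:
step_arm(
  fingers=[1, 1, 1, 1, 1, 1, 1],
  offset=[
    [0, 0, -0.2],
    [0, 0, -0.5],
    [0, 0, -1.2],
    [0, 0, -2.4],
    [0, 0, -3],
    [0, 0, -3],
    [0, 0, -3],
  ],
  rotation=[
    [0, 0, 0],
    [0, 0, 0],
    [0, 0, 0],
    [0, 0, 0],
    [0, 0, 0],
    [0, 0, 0],
    [0, 0, 0],
  ],
)

```text
time: 24.17
eef_pos: [0.4674, 0.0058, 0.0955]
tool_rot: [[0.913, 0.409, 0.004], [0.409, -0.913, -0.0], [0.003, 0.002, -1.0]]
wrist_force: [-0.2, -0.3, -0.2]
opening: 0.0092
gripper_force: 58.8
```

```bash
python3 - <<'E'
from h import *
d=look('wrist'); s=look('side'); t=manip.sense(); print(t['eef_pos'],t['time'],t['opening'])
u,v=proj(s,t['eef_pos']).astype(int); print(u,v)
cv2.imwrite('pics/p9.png',np.hstack([cv2.resize(d['image'],(400,300)),cv2.resize(s['image'][v-50:v+40,u-60:u+60],(400,300),interpolation=cv2.INTER_CUBIC)]))
E
```

```text
[0.46597027 0.00581041 0.09366088] 24.2667 0.009277783778681051
209 189
```

View pics/p9.png

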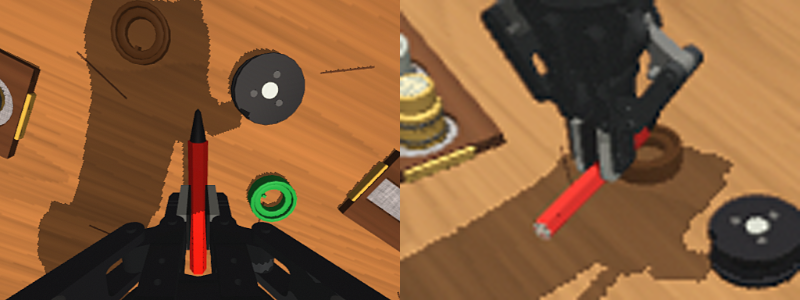

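```bash
python3 - <<'E'
from h import *
d=look('wrist'); t=manip.sense(); R=np.array(t['tool_rot']); p=np.array(t['eef_pos'])
im=d['image']; hsv=cv2.cvtColor(im,cv2.COLOR_BGR2HSV)
m=((hsv[...,1]>150)&((hsv[...,0]<4)|(hsv[...,0]>175))&(im[...,2]>60)).astype(np.uint8)
for c in cv2.findContours(m,0,1)[0]:
    if cv2.contourArea(c)>300: print(cv2.boundingRect(c))
for xc in (-.003,0,.003):
  for uv,x in(((252,141),.06),((253.5,348),-.06)):
    o,r=ray(d,*uv); o=R.T@(o-p); r=R.T@r; q=o+r*(xc+x-o[0])/r[0]; print(xc,uv,q.round(4))
print(p,t['time'])
a=np.degrees(np.arctan2(R[1,0],R[0,0])); print(a)
E
```

```text
(241, 180, 25, 171)
-0.003 (252, 141) [0.057  0.0001 0.0077]
-0.003 (253.5, 348) [-0.063  0.001 -0.003]
0 (252, 141) [ 0.06    0.0002 -0.0112]
0 (253.5, 348) [-0.06    0.001  -0.0059]
0.003 (252, 141) [ 0.063   0.0003 -0.03  ]
0.003 (253.5, 348) [-0.057   0.001  -0.0089]
[0.46566541 0.00589551 0.0931864 ] 24.3167
24.153207475361498
```

Emit:
step_arm(
  fingers=[1, 1, 1, 1, 1, 1, 1, 1, 1, 1, 1, 1, 1, 1],
  offset=[
    [-2.49, 8.38, 0],
    [-2.49, 8.38, 0],
    [-2.49, 8.38, 0],
    [-2.49, 8.38, 0],
    [-2.49, 8.38, 0],
    [-2.49, 8.38, 0],
    [-2.49, 8.38, 0],
    [-2.49, 8.38, 0],
    [-2.49, 8.38, 0],
    [-2.49, 8.38, 0],
    [-2.49, 8.38, 0],
    [-2.49, 8.38, 0],
    [-2.49, 8.38, 0],
    [-2.49, 8.38, 0],
  ],
  rotation=[
    [0, 0, -9.36],
    [0, 0, -9.36],
    [0, 0, -9.36],
    [0, 0, -9.36],
    [0, 0, -9.36],
    [0, 0, -9.36],
    [0, 0, -9.36],
    [0, 0, -9.36],
    [0, 0, -9.36],
    [0, 0, -9.36],
    [0, 0, -9.36],
    [0, 0, -9.36],
    [0, 0, -9.36],
    [0, 0, -9.36],
  ],
)

```text
time: 25.48
eef_pos: [0.5013, -0.2531, 0.0938]
tool_rot: [[0.168, 0.986, 0.0], [0.986, -0.168, -0.0], [-0.0, 0.0, -1.0]]
wrist_force: [-0.2, 1.0, 0.2]
opening: 0.0087
gripper_force: 58.8
```

```bash
python3 - <<'E'
from h import *
d=look('wrist'); s=look('side'); t=manip.sense(); R=np.array(t['tool_rot']); p=np.array(t['eef_pos']); print(p,t['time'],np.degrees(np.arctan2(R[1,0],R[0,0])))
ax=np.array([np.cos(np.radians(80.3)),np.sin(np.radians(80.3))]); n=np.array([ax[1],-ax[0]]); c=np.array([.4996,-.254])
for a,b in((.07,.015),(.07,-.015)): print(proj(d,[*(c+a*ax+b*n),.005])*400/512, proj(s,[*(c+a*ax+b*n),.005]))
cv2.imwrite('pics/p10.png',np.hstack([cv2.resize(d['image'],(400,300)),cv2.resize(s['image'][200:350,230:430],(400,300),interpolation=cv2.INTER_CUBIC)]))
E
```

```text
[ 0.5012335  -0.25343601  0.09386462] 25.5833 80.33036922310215
[212.10017738  83.42757425] [298.19254486 267.43169806]
[180.21774683  83.36868167] [284.01908991 273.61811621]
```

View pics/p10.png

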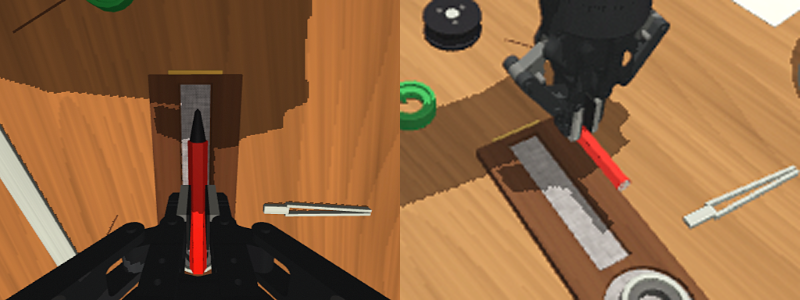

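Emit:
step_arm(
  fingers=[1, 1, 1, 1, 1, 1, 1, 1, 1, 1],
  offset=[
    [0, -0.03, 0.8],
    [0, -0.03, 1.6],
    [0, -0.03, 2.2],
    [0, -0.03, 2.5],
    [0, -0.03, 2.6],
    [0, -0.03, 2.67],
    [0, -0.03, 2.72],
    [0, -0.03, 2.76],
    [0, -0.03, 2.78],
    [0, -0.03, 2.78],
  ],
  rotation=[
    [0, 0, 0],
    [0, 0, 0],
    [0, 0, 0],
    [0, 0, 0],
    [0, 0, 0],
    [0, 0, 0],
    [0, 0, 0],
    [0, 0, 0],
    [0, 0, 0],
    [0, 0, 0],
  ],
)

```text
time: 26.42
eef_pos: [0.5005, -0.254, 0.0108]
tool_rot: [[0.168, 0.986, 0.001], [0.986, -0.168, -0.001], [-0.0, 0.001, -1.0]]
wrist_force: [0.2, -0.0, -1.4]
opening: 0.0088
gripper_force: 58.8
```

Emit:
step_arm(
  fingers=[1, 1, 1, 1],
  offset=[
    [0, 0, 0.02],
    [0, 0, 0.04],
    [0, 0, 0.06],
    [0, 0, 0.06],
  ],
  rotation=[
    [0, 0, 0],
    [0, 0, 0],
    [0, 0, 0],
    [0, 0, 0],
  ],
)

```text
time: 26.75
eef_pos: [0.5006, -0.254, 0.0102]
tool_rot: [[0.168, 0.986, 0.001], [0.986, -0.168, -0.001], [-0.001, 0.001, -1.0]]
wrist_force: [-3.5, 1.7, 15.9]
opening: 0.0091
gripper_force: 60.8
```

Emit:
step_arm(
  fingers=[1, 0.75, 0.75, 0.7, 0.65, 0.6, 0.6, 0.5, 0, 0, 0, 0],
  offset=[
    [0, 0, -0.05],
    [0, 0, -0.05],
    [0, 0, -0.05],
    [0, 0, -0.1],
    [0, 0, -0.4],
    [0, 0, -1.0],
    [0, 0, -2],
    [0, 0, -3.2],
    [0, 0, -4.4],
    [-4, 0, -5],
    [-4, 0, -5],
    [-4, 0, -5],
  ],
  rotation=[
    [0, 0, 0],
    [0, 0, 0],
    [0, 0, 0],
    [0, 0, 0],
    [0, 0, 0],
    [0, 0, 0],
    [0, 0, 0],
    [0, 0, 0],
    [0, 0, 0],
    [0, 0, 0],
    [0, 0, 0],
    [0, 0, 0],
  ],
)

```text
time: 27.75
eef_pos: [0.4798, -0.374, 0.1606]
tool_rot: [[0.167, 0.986, 0.001], [0.986, -0.167, -0.002], [-0.002, 0.002, -1.0]]
wrist_force: [1.2, -0.4, -0.1]
opening: 0.0849
gripper_force: 0.0
```

```bash
python3 - <<'E'
from h import *
d=look('wrist'); s=look('side'); t=manip.sense(); print(t['eef_pos'],t['time'])
a=cv2.resize(d['image'],(400,300)); b=cv2.resize(s['image'][234:384,250:450],(400,300),interpolation=cv2.INTER_CUBIC)
c=cv2.resize(s['image'][90:315,60:360],(400,300)); e=cv2.resize(s['image'][110:210,90:223],(400,300),interpolation=cv2.INTER_CUBIC)
cv2.imwrite('pics/p11.png',np.vstack([np.hstack([a,b]),np.hstack([c,e])]))
E
```

```text
[ 0.47717512 -0.38025749  0.15960521] 27.85
```

View pics/p11.png

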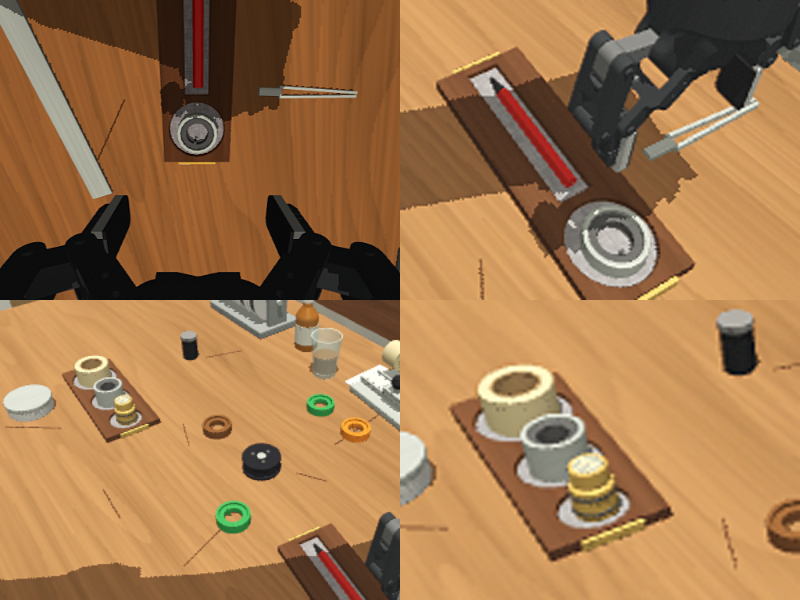

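The final view shows all five things seated in their pockets. The pencil lies along its slot, and the hub and the look-alikes are untouched.

```bash
python3 -c "
from cell import manip
print(manip.job_done())"
```

```text
the job is handed in; nothing more can be done
None
```

The job is handed in at about 28 s: all five things are in their pockets, set down in the order you listed, and the hub and look-alikes were left alone; the hand-in returned no verdict.

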